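# Set the tab-locked selector of the bench load box

### The arm

A 7-joint arm with a two-finger parallel gripper is mounted at the origin on the work surface. World frame = base frame: x ahead of the robot, y to its left, z up, the work surface at z = 0. Lengths are in m, angles in rad, forces in N, time in s.
With the tool pointing down it reaches from about 0.4 to 0.85 m from the base axis. Payload 4.5 kg.
Tool frame: the origin (TCP) lies at the very end of the fingers, on their centre line; the grasp point (between the pads) lies 19 mm behind it; z points along the fingers, x is the direction in which the jaws open and shut, and the axes are right-handed (so a half turn about z gives the same grasp; the last joint's range is limited). The gripper opens to 88 mm and grips with 3 to 60 N. Pads are 18 mm wide; open, the fingers measure 123 mm over their backs; the gripper's body (75 mm by 187 mm) begins 45 mm behind the grasp point.
Start: joints at [1.248, 0.689, -0.195, 1.565, 0.157, 0.902, -0.215], TCP at [0.218, -0.586, 0.239] pointing down, gripper open.
Joint ranges: [-3.01, 3.01], [-0.46, 2.08], [-1.47, 1.51], [0.13, 2.56], [-1, 4.14], [0.04, 2.09], [-2.66, 2.66]. Speed limits (rad/s): [2.57, 2.57, 3.14, 3.14, 3.14, 3.14, 3.14].

### API

Orientations are given as a unit quaternion [x, y, z, w].
In Python, from plant import * gives the robot as it stands.
- The arm moves only by the tool apply_moves, never from a script. Its argument "series" is a list of rows, each an object of numbers: "x", "y", "z": the shift along the tool's x, y, z in units of 80 cm (1.0 is 80 cm); "wx", "wy", "wz": the turn, a rotation vector about the tool's x, y, z in units of pi rad (1.0 is pi rad); "fingers": the opening, from -1 (shut) to 1 (fully open), so that 0 is half open. In form: [{"x": .., "y": .., "z": .., "wx": .., "wy": .., "wz": .., "fingers": ..}, ...]. A call has 1 to 8 rows; each row shifts and turns the pose as measured when the row begins, along the tool's axes as they then stand; what a row does not reach is not made up. A row lasts 1/8 s, in which the tool goes at most 62.5 mm and 10.7 degrees, less where a joint would pass 70% of its speed; a pose out of reach is approached as far as the arm can. A call with a number of a shift or a turn outside -1 to 1 is refused whole. A call with a gripper value outside its range is refused whole. The fingers move at their own pace and stop on an object; "force" is the grip in N (left out, the last holds). Time passes only in rows, so rows that do not move let the fingers close. It gives the time, the measured TCP pose, the force and the opening at its end, in the units of the state.
- get_state(): the state, without advancing time (a new reading comes with each control period).
- snapshot(name): name is "scene" or "side" or "wrist"; returns (picture, depth): 384x512x3 uint8, red, green, blue; 384x512 float32, m along the optical axis (not along the pixel's ray), 0 where there is no reading.
- camera_model(name): a dict with "camera_matrix" (3x3 intrinsics, pixels), "world_from_camera" (4x4, takes a point from camera to world coordinates). Camera axes: x right, y up, looking along -z (the intrinsics and any distortion apply to the point x, -y, -z); pixel columns grow to the right and rows downward; lengths in m; the calibration is good to about 2 mm. The wrist camera is an equidistant fisheye: a pixel r from the principal point sees the ray r / f radians off the axis. A picture is of the moment at which its call begins: read the wrist's pose just before it. camera_model takes no time and is no camera call; for the wrist camera it gives the pose at the moment of the call.
- finish_job(): hands the job in, once; it reports no verdict.
The state is a dict: "clock": time; "q": joint angles; "qd": joint speeds; "joint_torque": joint torques, N m; "tool_pos": TCP position; "eef_rot": TCP orientation; "contact_force": force on the tool from outside, world axes, zero at the start; "moment": the same for the moment, N m; "opening": opening from 0.0 (shut) to 1.0 (fully open).
Only numpy, scipy, OpenCV 4.12 (cv2) and the standard library are available. Lean on these libraries where they do the work, as an engineer would, in place of code of your own. Each camera call takes 0.05 s, during which the arm holds its last target. There are 200 camera calls.

### The job

Switch the load box on the repair bench over to its load setting: pinch in both release tabs of the selector dial, turn the dial clockwise until its pointer just comes up against the sprung stop block, without forcing the stop, and let go there so that both tabs spring fully out and the dial is locked at the stop. Leave the tin, the spring clamp and the screwdriver alone.

Things in the scene. Friction and masses are not known exactly. Their poses are not given: they have to be found in the camera images.
- loadbox: Grey steel load box fixed to the bench, flat top 70 mm up. Origin: on the bench, right under the dial's axis; the box reaches from -100 to +130 mm in its x, 85 mm either side in its y. Four black terminal posts, 19 mm high, stand in a row along y on its top, 105 mm from the axis on the +x side.
- gate: Low round wall around the dial's foot; origin on the axis at the box top (70 mm up), fixed. It lies 33 to 39 mm from the axis, 11.5 mm high; the tabs' lock pins sit in its notches, below the paddles. Keep fingertips above it. Nothing else within 50 mm of the axis, save dial, tabs, pointer and stop block, is higher.
- dial_grip (a point): Point on the dial's upright axis at the height to pinch, 32 mm above the box top; turns with the dial. Its y axis is the line through the two release tabs (tab_a on +y, tab_b on -y), z is up. The dial's black hub is 28 mm in diameter, its top 48 mm above the box top.
- pointer_tip (a point): Outer end of the dial's white bar pointer, 49 mm from the axis, 14.5 mm above the box top; the bar is 5 mm wide and 5 mm high and stands 45 degrees clockwise (from above) of tab_a.
- dial (a joint): Dial angle, rad: 0 at the start, where it is locked; grows clockwise seen from above. Locked while either tab is out in a notch. At the stop it stands somewhere from 0.83 to 1.42: set anew each time and not given, so feel for it, or watch pointer and stop block. Friction 0.03 N m.
- tab_a (a joint): Release tab a: black ribbed upright paddle at the hub's side, flat outer face 26 mm wide, 16 to 46 mm above the box top. The two outer faces are 54 mm apart when out, 42 mm pressed home. Value: travel to the axis, m, 0 out to 0.006 home; spring 2.4 N rising to 6 N. Its pin clears the notch at 0.003; between notches the wall holds a released tab at about 0.003.
- tab_b (a joint): Release tab b, the same on the other side. Both must be in past 0.003 together: a pinch centred badly on the dial bottoms one tab before the other, can leave that other one locked, and is felt as a side force on the hand along the line of the tabs. Pads that follow the dial round keep flat on the paddles.
- stop (a joint): Stop block: steel post 8 mm wide, 40 to 51 mm from the axis, 21.5 mm high above the box top, clockwise of the pointer. Value: its deflection, rad, by the pointer; spring 6 N m per rad, never to be pushed past 0.08 (0.5 N m). The lock notches, 0.05 rad play each side, lie where the pointer just touches; a block pushed slightly brings the dial back as tabs are let out.
- tin: Bystander: open steel tin, 74 mm in diameter, 100 mm high, origin at the centre of its underside.
- clamp: Bystander: spring clamp lying flat, about 180 mm long (its x), 70 mm wide, 24 mm high, orange grips and jaws. Origin under its pivot.
- screwdriver: Bystander: black-handled screwdriver lying along its x, about 200 mm long.

How it is judged:
On the way, in this order (a step that is already met when the one before it is completed fails the run):
1. both release tabs are pressed in together while the dial still stands at its start (value of joint each of tab_a, tab_b above 0.0028 m and value of joint dial below 0.2 rad), for 0.1 s.
2. the dial has been turned clockwise out of its starting notch (value of joint dial above 0.4 rad), for 0.1 s.
At the end, for the whole second after the job is handed in: The dial is turned clockwise to the stop (more than 0.7 rad), both tabs are out to within 1.2 mm, so that their pins are in the notches at the stop, the stop block is deflected less than 0.05 rad, and the dial is at rest (value of joint dial above 0.7 rad and value of joint each of tab_a, tab_b below 0.0012 m and value of joint stop below 0.05 rad and velocity of joint dial between -0.05 and 0.05 rad/s); the robot touches nothing.
It fails at once if the stop block is forced past 0.08 rad (value of joint stop above 0.08 rad).
It fails at once if the tin is moved 20 mm (distance of tin from where it was at the start of the episode above 0.02 m).
It fails at once if the spring clamp is moved 20 mm (distance of clamp from where it was at the start of the episode above 0.02 m).
It fails at once if the screwdriver is moved 20 mm (distance of screwdriver from where it was at the start of the episode above 0.02 m).
It also fails if it takes over 67 s, if anything falls off the work surface, if the arm or the gripper's body presses on something with over 40 N, if the wrist force passes 120 N, or if a joint passes its speed limit or range.

## Working session

There is one attempt and no reset: what is moved stays moved. The work goes in short steps, Python scripts to look and compute and a tool call to move; the robot and the scene stay as the last step left them, time stands still between calls to the robot, and variables do not carry over. Pictures are saved under pics/ and viewed, about 8 in all and at most 12, crops included, and the job is handed in when it is done.

Besides the shell and the picture viewer there is one more tool, called after "Request:" by a JSON object that holds its "name" and its "arguments". apply_moves: Moves the arm, as the interface text tells. Its arguments: {"type":"object","properties":{"series":{"type":"array","items":{"type":"object","properties":{"x":{"type":"number"},"y":{"type":"number"},"z":{"type":"number"},"wx":{"type":"number"},"wy":{"type":"number"},"wz":{"type":"number"},"fingers":{"type":"number"}}}},"force":{"type":"number"}},"required":["series"]}

```bash
mkdir -p pics; ls; cat > h.py <<'E'
from plant import *
import numpy as np, cv2
from scipy.spatial.transform import Rotation as R
def snap(n,f):
    p,d=snapshot(n); m=camera_model(n)
    cv2.imwrite(f'pics/{f}.png',p[:,:,::-1]); np.savez(f'pics/{f}.npz',d=d,p=p,K=m['camera_matrix'],T=m['world_from_camera'])
def load(f): return np.load(f'pics/{f}.npz')
def world(f,u,v):
    z=load(f); K=z['K']; T=z['T']; d=z['d'][int(round(v)),int(round(u))]
    c=np.array([(u-K[0,2])/K[0,0]*d,-(v-K[1,2])/K[1,1]*d,-d,1])
    return (T@c)[:3]
E
python3 - <<'E'
from h import *
s=get_state();print(s)
for n in('scene','side'):snap(n,n+'0');print(camera_model(n))
a=np.hstack([cv2.imread('pics/scene0.png'),cv2.imread('pics/side0.png')])
E
```

```text
pics
{'clock': 0.0, 'q': array([ 1.24779482,  0.68995076, -0.19450789,  1.56635177,  0.15728796,
        0.90250564, -0.21512002]), 'qd': array([-6.46346899e-04,  4.74895365e-05,  6.32961420e-04, -1.88064153e-04,
       -1.60392019e-03,  4.17396222e-04, -2.03448012e-04]), 'joint_torque': array([-3.52581837e-04, -5.27555859e+01, -1.26687717e+00, -1.53427720e+01,
       -5.25235967e-02,  6.45962762e-03,  2.03332570e-04]), 'tool_pos': array([ 0.21802854, -0.58505679,  0.23792855]), 'eef_rot': array([ 8.21379226e-01, -5.70381744e-01, -7.85441450e-04, -4.65034679e-04]), 'contact_force': array([-0.40132582,  0.39640925, -0.4557039 ]), 'moment': array([-0.04119772, -0.01770984,  0.0492458 ]), 'opening': 0.9998262574616301}
{'camera_matrix': array([[383.69231442,   0.        , 253.14427721],
       [  0.        , 383.69231442, 192.03343681],
       [  0.        ,   0.        ,   1.        ]]), 'world_from_camera': array([[ 0.69948305, -0.57032489,  0.43064252,  1.0640062 ],
       [ 0.71458763,  0.5660828 , -0.41099244, -0.35308938],
       [-0.00938011,  0.59521406,  0.80351244,  0.9890285 ],
       [ 0.        ,  0.        ,  0.        ,  1.        ]])}
{'camera_matrix': array([[463.79028366,   0.        , 254.42444052],
       [  0.        , 463.79028366, 192.01198776],
       [  0.        ,   0.        ,   1.        ]]), 'world_from_camera': array([[-0.93653507,  0.20236102, -0.28627273,  0.19399467],
       [-0.35045962, -0.56126662,  0.74977185,  1.1059594 ],
       [-0.00895073,  0.80251467,  0.59656524,  0.89037643],
       [ 0.        ,  0.        ,  0.        ,  1.        ]])}
```

View pics/scene0.png

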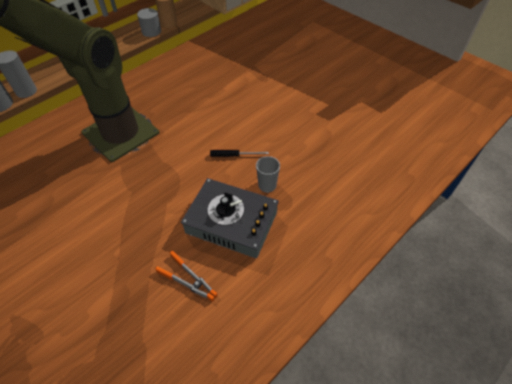

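View pics/side0.png

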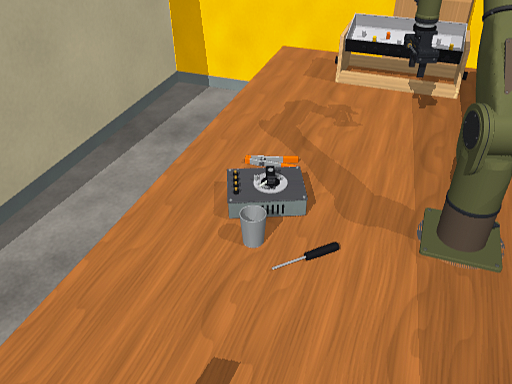

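The scene view shows the dial near (226,208), the tin at (268,173), the screwdriver at (235,154) and the clamp at (190,280). In the side view the dial is near (270,180). Next I'll crop and localise.

```bash
python3 - <<'E'
from h import *
a=cv2.imread('pics/scene0.png')[165:265,165:295]; b=cv2.imread('pics/side0.png')[150:250,215:345]
c=np.vstack([cv2.resize(x,(0,0),fx=5.8 if 0 else 3,fy=3,interpolation=cv2.INTER_CUBIC) for x in(a,b)])
cv2.imwrite('pics/c0.png',c)
# box-top points
for f in('scene0','side0'):
    z=load(f);K,T,d=z['K'],z['T'],z['d']
    v,u=np.mgrid[:384,:512]
    P=np.stack([(u-K[0,2])/K[0,0]*d,-(v-K[1,2])/K[1,1]*d,-d],-1)@T[:3,:3].T+T[:3,3]
    x,y,zz=P[...,0],P[...,1],P[...,2]
    near=(x>.4)&(x<.9)&(y>-.35)&(y<.25)
    m=near&(zz>.064)&(zz<.076)
    lab=cv2.connectedComponentsWithStats(m.astype(np.uint8))
    k=1+np.argmax(lab[2][1:,4]); mm=lab[1]==k
    r=cv2.minAreaRect(P[mm][:,:2].astype(np.float32)); print(f,r,P[mm].mean(0))
    c=np.array(r[0]); h=near&(zz>.108)&(zz<.123)&(np.hypot(x-c[0],y-c[1])<.06)
    print('hub',P[h].mean(0),h.sum(),P[h].min(0),P[h].max(0))
    t=near&(zz>.085)&(zz<.092)&(np.hypot(x-c[0],y-c[1])<.14)&(np.hypot(x-c[0],y-c[1])>.07);print('posts',P[t].mean(0),t.sum())
E
```

```text
scene0 ((0.574995219707489, 0.02242147922515869), (0.23494546115398407, 0.17574770748615265), 23.976879119873047) [0.58051746 0.0175764  0.07024938]
hub [0.56304491 0.01442959 0.11555355] 131 [ 0.5384658  -0.01293206  0.10804092] [0.58314098 0.04288207 0.12185299]
posts [0.66092488 0.0518095  0.08771541] 42
side0 ((0.5708684921264648, 0.024273648858070374), (0.2337266504764557, 0.1814957857131958), 23.22304916381836) [0.56593395 0.03554649 0.07090889]
hub [0.55652032 0.02243595 0.11585166] 105 [ 0.53671045 -0.01009384  0.10810002] [0.57895195 0.04844903 0.12213867]
posts [0.652789   0.06399515 0.08769236] 37
```

View pics/c0.png

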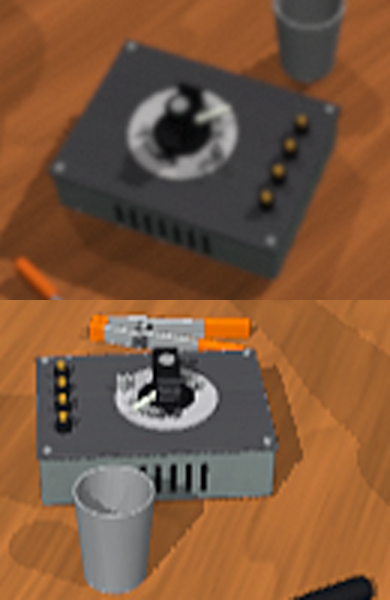

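The box centre is about (0.573, 0.023) with a yaw of 23.6°. That puts the axis near (0.559, 0.0175), which agrees with the hub points. The white pointer's tip is near crop (228,108), pointing towards the posts and tin. Next I'll get the wrist camera's offset and the moves.

```bash
cat >> h.py <<'E'
def tomove(goal, xdir=None):
    """tool-frame shift (units of .8 m), turn about tool z (units of pi) to reach goal / align tool x with angle xdir (deg, mod 180)"""
    s=get_state(); r=R.from_quat(s['eef_rot']); M=r.as_matrix()
    sh=M.T@(np.array(goal)-s['tool_pos'])
    print('tcp',s['tool_pos'].round(4),'clock',round(s['clock'],3),'open',round(s['opening'],3),'q7',s['q'][6].round(3),'F',s['contact_force'].round(1))
    print('xang',np.degrees(np.arctan2(M[1,0],M[0,0])).round(2),'zaxis',M[:,2].round(4),'shift',sh.round(4),'units',(sh/.8).round(4))
    if xdir is not None:
        w=np.radians(xdir); want=np.c_[[np.cos(w),np.sin(w),0],[np.sin(w),-np.cos(w),0],[0,0,-1]]
        if want[:,0]@M[:,0]<0: want[:,:2]*=-1
        rv=R.from_matrix(M.T@want).as_rotvec(); print('turn deg',np.degrees(rv).round(2),'units',(rv/np.pi).round(4))
E
python3 - <<'E'
from h import *
tomove([.559,.0175,.25],0)
z=load('scene0');K,T=z['K'],z['T']
def atz(u,v,h):
    ray=T[:3,:3]@np.array([(u-K[0,2])/K[0,0],-(v-K[1,2])/K[1,1],-1]); o=T[:3,3]; return o+ray*(h-o[2])/ray[2]
p=atz(241,201,.087);print('tip',p, np.degrees(np.arctan2(p[1]-.0175,p[0]-.559)),np.hypot(p[1]-.0175,p[0]-.559))
m=camera_model('wrist');s=get_state();M=R.from_quat(s['eef_rot']).as_matrix()
print(m['camera_matrix']);W=m['world_from_camera'];print((M.T@(W[:3,3]-s['tool_pos'])).round(4));print((M.T@W[:3,:3]).round(3))
E
```

```text
tcp [ 0.2181 -0.5852  0.238 ] clock 0.1 open 1.001 q7 -0.215 F [ 0.  -0.1  0.7]
xang -69.55 zaxis [-7.0e-04  1.4e-03 -1.0e+00] shift [-0.4456 -0.53   -0.0113] units [-0.557  -0.6625 -0.0142]
turn deg [-5.000e-02  8.000e-02 -6.955e+01] units [-3.000e-04  5.000e-04 -3.864e-01]
tip [0.57889088 0.06103623 0.087     ] 65.44522856847638 0.047864916529882964
[[297.31863964   0.         254.68842541]
 [  0.         297.31863964 190.2434551 ]
 [  0.           0.           1.        ]]
[ 0.0007 -0.0794 -0.1461]
[[ 1.     0.001  0.001]
 [ 0.001 -0.953 -0.302]
 [ 0.     0.302 -0.953]]
```

Request:
{"name": "apply_moves", "arguments": {"series": [{"x": -0.0464, "y": -0.0552, "z": -0.002}, {"x": -0.0464, "y": -0.0552, "z": -0.002}, {"x": -0.0464, "y": -0.0552, "z": -0.002}, {"x": -0.0464, "y": -0.0552, "z": -0.002}, {"x": -0.0464, "y": -0.0552, "z": -0.002}, {"x": -0.0464, "y": -0.0552, "z": -0.002}, {"x": -0.0464, "y": -0.0552, "z": -0.002}, {"x": -0.0464, "y": -0.0552, "z": -0.002}]}}

```text
schema error: expected keys x, y, z, wx, wy, wz, fingers
```

Request:
{"name": "apply_moves", "arguments": {"series": [{"wz": -0.058}, {"wz": -0.058}, {"wz": -0.058}, {"wz": -0.058}, {"wz": -0.058}, {"wz": -0.058}, {"wz": -0.058}, {"wz": -0.058}]}}

```text
schema error: expected keys x, y, z, wx, wy, wz, fingers
```

Request:
{"name": "apply_moves", "arguments": {"series": [{"wz": -0.058}, {"wz": -0.058}, {"wz": -0.058}, {"wz": -0.058}, {"wz": -0.058}, {"wz": -0.058}, {"wz": -0.058}, {"wz": -0.058}]}}

```text
schema error: expected keys x, y, z, wx, wy, wz, fingers
```

```bash
python3 -c "
from h import *
tomove([.559,.0175,.25],110.4)"
```

```text
tcp [ 0.2181 -0.5852  0.238 ] clock 0.1 open 1.001 q7 -0.215 F [ 0.  -0.1  0.7]
xang -69.55 zaxis [-7.0e-04  1.4e-03 -1.0e+00] shift [-0.4456 -0.53   -0.0113] units [-0.557  -0.6625 -0.0142]
turn deg [0.01 0.09 0.05] units [0.     0.0005 0.0003]
```

All keys are required in each row.

Request:
{"name": "apply_moves", "arguments": {"series": [{"x": -0.0464, "y": -0.0552, "z": -0.002, "wx": 0, "wy": 0, "wz": 0, "fingers": 1}, {"x": -0.0464, "y": -0.0552, "z": -0.002, "wx": 0, "wy": 0, "wz": 0, "fingers": 1}, {"x": -0.0464, "y": -0.0552, "z": -0.002, "wx": 0, "wy": 0, "wz": 0, "fingers": 1}, {"x": -0.0464, "y": -0.0552, "z": -0.002, "wx": 0, "wy": 0, "wz": 0, "fingers": 1}, {"x": -0.0464, "y": -0.0552, "z": -0.002, "wx": 0, "wy": 0, "wz": 0, "fingers": 1}, {"x": -0.0464, "y": -0.0552, "z": -0.002, "wx": 0, "wy": 0, "wz": 0, "fingers": 1}, {"x": -0.0464, "y": -0.0552, "z": -0.002, "wx": 0, "wy": 0, "wz": 0, "fingers": 1}, {"x": -0.0464, "y": -0.0552, "z": -0.002, "wx": 0, "wy": 0, "wz": 0, "fingers": 1}]}}

```text
clock: 1.1
tool_pos: [0.4498, -0.1768, 0.2483]
eef_rot: [0.818, -0.575, -0.002, 0.0]
contact_force: [0.6, -0.3, 0.6]
opening: 0.999
```

Request:
{"name": "apply_moves", "arguments": {"series": [{"x": 0, "y": 0, "z": 0, "wx": 0, "wy": 0, "wz": -0.058, "fingers": 1}, {"x": 0, "y": 0, "z": 0, "wx": 0, "wy": 0, "wz": -0.058, "fingers": 1}, {"x": 0, "y": 0, "z": 0, "wx": 0, "wy": 0, "wz": -0.058, "fingers": 1}, {"x": 0, "y": 0, "z": 0, "wx": 0, "wy": 0, "wz": -0.058, "fingers": 1}, {"x": 0, "y": 0, "z": 0, "wx": 0, "wy": 0, "wz": -0.058, "fingers": 1}, {"x": 0, "y": 0, "z": 0, "wx": 0, "wy": 0, "wz": -0.058, "fingers": 1}, {"x": 0, "y": 0, "z": 0, "wx": 0, "wy": 0, "wz": -0.058, "fingers": 1}, {"x": 0, "y": 0, "z": 0, "wx": 0, "wy": 0, "wz": -0.058, "fingers": 1}]}}

```text
clock: 2.1
tool_pos: [0.4518, -0.168, 0.2467]
eef_rot: [0.991, 0.137, -0.003, -0.003]
contact_force: [-0.3, -1.1, 0.3]
opening: 0.999
```

Request:
{"name": "apply_moves", "arguments": {"series": [{"x": 0, "y": 0, "z": 0, "wx": 0, "wy": 0, "wz": -0.058, "fingers": 1}, {"x": 0, "y": 0, "z": 0, "wx": 0, "wy": 0, "wz": -0.058, "fingers": 1}, {"x": 0, "y": 0, "z": 0, "wx": 0, "wy": 0, "wz": -0.058, "fingers": 1}, {"x": 0, "y": 0, "z": 0, "wx": 0, "wy": 0, "wz": -0.058, "fingers": 1}, {"x": 0, "y": 0, "z": 0, "wx": 0, "wy": 0, "wz": -0.058, "fingers": 1}, {"x": 0, "y": 0, "z": 0, "wx": 0, "wy": 0, "wz": -0.058, "fingers": 1}, {"x": 0, "y": 0, "z": 0, "wx": 0, "wy": 0, "wz": -0.058, "fingers": 1}, {"x": 0, "y": 0, "z": 0, "wx": 0, "wy": 0, "wz": -0.058, "fingers": 1}]}}

```text
clock: 3.1
tool_pos: [0.449, -0.1691, 0.2446]
eef_rot: [0.631, 0.775, -0.002, -0.006]
contact_force: [0.4, -0.1, 0.1]
opening: 0.997
```

```bash
python3 -c "
from h import *
tomove([.559,.0175,.25],110.4)"
```

```text
tcp [ 0.449  -0.1691  0.2446] clock 3.1 open 0.997 q7 1.272 F [ 0.4 -0.1  0.1]
xang 101.7 zaxis [-0.0118  0.0046 -0.9999] shift [ 0.1605  0.1455 -0.0059] units [ 0.2006  0.1818 -0.0074]
turn deg [-0.58 -0.44 -8.7 ] units [-0.0032 -0.0024 -0.0483]
```

Request:
{"name": "apply_moves", "arguments": {"series": [{"x": 0, "y": 0, "z": 0, "wx": -0.0032, "wy": -0.0024, "wz": -0.0483, "fingers": 1}, {"x": 0.0, "y": 0, "z": 0, "wx": 0, "wy": 0, "wz": 0, "fingers": 1}]}}

```text
clock: 3.35
tool_pos: [0.4484, -0.1694, 0.2438]
eef_rot: [0.569, 0.822, 0.0, -0.001]
contact_force: [-1.1, -0.3, 0.3]
opening: 1.0
```

```bash
python3 -c "
from h import *
tomove([.559,.0175,.25],110.4)
print(get_state()['q'].round(3))"
```

```text
tcp [ 0.4484 -0.1694  0.2438] clock 3.35 open 1.0 q7 1.389 F [-1.1 -0.3  0.3]
xang 110.59 zaxis [-0.0014  0.0011 -1.    ] shift [ 0.1361  0.1692 -0.0062] units [ 0.1701  0.2115 -0.0077]
turn deg [-0.05 -0.09  0.19] units [-0.0003 -0.0005  0.0011]
[ 0.906  0.687 -1.074  1.96   0.746  0.961  1.389]
```

Request:
{"name": "apply_moves", "arguments": {"series": [{"x": 0.0425, "y": 0.053, "z": -0.002, "wx": 0, "wy": 0, "wz": 0, "fingers": 1}, {"x": 0.0425, "y": 0.053, "z": -0.002, "wx": 0, "wy": 0, "wz": 0, "fingers": 1}, {"x": 0.0425, "y": 0.053, "z": -0.002, "wx": 0, "wy": 0, "wz": 0, "fingers": 1}, {"x": 0.0425, "y": 0.053, "z": -0.002, "wx": 0, "wy": 0, "wz": 0, "fingers": 1}, {"x": 0, "y": 0, "z": 0, "wx": 0, "wy": 0, "wz": 0, "fingers": 1}]}}

```text
clock: 3.98
tool_pos: [0.5637, 0.0195, 0.2483]
eef_rot: [0.579, 0.815, -0.001, -0.002]
contact_force: [-0.4, -0.9, -0.6]
opening: 1.003
```

```bash
python3 -c "
from h import *
tomove([.559,.0175,.22],110.4)
print(get_state()['q'].round(3))
snap('wrist','w0')
p=cv2.imread('pics/w0.png');cv2.imwrite('pics/w0b.png',cv2.resize(p[80:330,110:400],(0,0),fx=2.4,fy=2.4,interpolation=cv2.INTER_CUBIC))
"
```

```text
tcp [0.5637 0.0195 0.2483] clock 3.975 open 1.003 q7 1.1 F [-0.4 -0.9 -0.6]
xang 109.24 zaxis [-4.9e-03  5.0e-04 -1.0e+00] shift [-0.0004 -0.005   0.0283] units [-0.0005 -0.0062  0.0354]
turn deg [-0.26 -0.12 -1.16] units [-0.0014 -0.0007 -0.0064]
[ 0.431  0.765 -1.     1.715  0.718  1.08   1.1  ]
```

View pics/w0b.png

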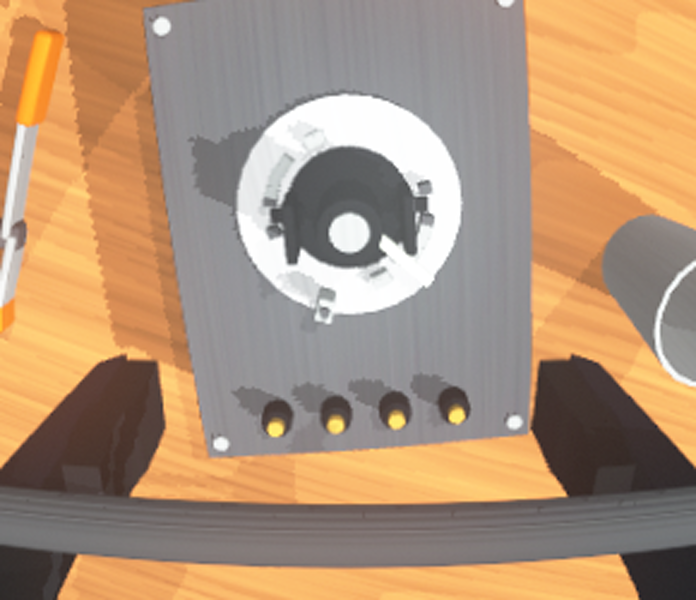

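The wrist picture (2.4x crop) shows the hub top at (348,233), paddle tops at about (293,237) and (409,227), the pointer tip at about (431,281) and the stop post's top at about (325,293).

```bash
cat >> h.py <<'E'
def fish(f,u,v,h):
    z=load(f);K,T=z['K'],z['T']; a,b=(u-K[0,2])/K[0,0],(v-K[1,2])/K[1,1]; t=np.hypot(a,b); k=np.sin(t)/t if t>1e-9 else 1
    ray=T[:3,:3]@np.array([a*k,-b*k,-np.cos(t)]); o=T[:3,3]; return o+ray*(h-o[2])/ray[2]
E
python3 - <<'E'
from h import *
c=None
for n,u,v,h in [('hub',348,233,.118),('padL_top_lo',293,262,.116),('padR_top_lo',409,252,.116),('tip',431,281,.087),('stop',325,293,.0915),('p1',276,426,.089),('p4',457,412,.089),('discL',237,205,.07),('discR',461,205,.07),('discT',348,94,.07),('discB',348,315,.07)]:
    p=fish('w0',110+(u+.5)/2.4-.5,80+(v+.5)/2.4-.5,h)
    if c is None:c=p
    d=p-c;print(n,p.round(4),np.degrees(np.arctan2(d[1],d[0])).round(1),np.hypot(d[0],d[1]).round(4))
E
```

```text
hub [0.5588 0.0144 0.118 ] 0.0 0.0
padL_top_lo [ 0.5782 -0.0026  0.116 ] -41.4 0.0258
padR_top_lo [0.5587 0.0407 0.116 ] 90.2 0.0262
tip [0.5754 0.0602 0.087 ] 70.1 0.0487
stop [0.5951 0.016  0.0915] 2.5 0.0363
p1 [0.67   0.0153 0.089 ] 0.5 0.1112
p4 [0.6338 0.0969 0.089 ] 47.7 0.1114
discL [ 0.5747 -0.0351  0.07  ] -72.2 0.052
discR [0.5404 0.0641 0.07  ] 110.3 0.053
discT [ 0.5092 -0.0027  0.07  ] -161.0 0.0525
discB [0.6096 0.032  0.07  ] 19.1 0.0538
```

Both estimates put the axis at about (0.5585, 0.0147), with the tab line near 114° (the box's y axis is also 113.9°). I'll descend to z = 0.14 and look again.

```bash
python3 -c "
from h import *
tomove([.5585,.0147,.14],114)
"
```

```text
tcp [0.5627 0.0165 0.2477] clock 4.025 open 0.996 q7 1.101 F [ 0.3 -0.3  0.1]
xang 109.11 zaxis [-0.0068 -0.0025 -1.    ] shift [-0.0003 -0.0038  0.1077] units [-0.0004 -0.0047  0.1346]
turn deg [-0.42 -0.01 -4.89] units [-0.0023 -0.0001 -0.0272]
```

Request:
{"name": "apply_moves", "arguments": {"series": [{"x": 0, "y": -0.0045, "z": 0.045, "wx": -0.0023, "wy": 0, "wz": -0.0272, "fingers": 1}, {"x": 0, "y": 0, "z": 0.045, "wx": 0, "wy": 0, "wz": 0, "fingers": 1}, {"x": 0, "y": 0, "z": 0.045, "wx": 0, "wy": 0, "wz": 0, "fingers": 1}, {"x": 0, "y": 0, "z": 0, "wx": 0, "wy": 0, "wz": 0, "fingers": 1}, {"x": 0, "y": 0, "z": 0, "wx": 0, "wy": 0, "wz": 0, "fingers": 1}]}}

```text
clock: 4.65
tool_pos: [0.5576, 0.0065, 0.1375]
eef_rot: [0.55, 0.835, -0.003, 0.001]
contact_force: [-0.8, 1.4, 1.0]
opening: 1.004
```

```bash
sed -i "s/p,d=snapshot(n); m=camera_model(n)/m=camera_model(n); p,d=snapshot(n)/" h.py; python3 -c "
from h import *
tomove([.5585,.0147,.14],114)
snap('wrist','w1')
tomove([.5585,.0147,.14],114)
p=cv2.imread('pics/w1.png');cv2.imwrite('pics/w1b.png',cv2.resize(p[120:320,140:370],(0,0),fx=3,fy=3,interpolation=cv2.INTER_CUBIC))
"
```

```text
tcp [0.5576 0.0065 0.1375] clock 4.65 open 1.004 q7 1.019 F [-0.8  1.4  1. ]
xang 113.21 zaxis [-0.0015 -0.0069 -1.    ] shift [ 0.0072  0.004  -0.0026] units [ 0.009   0.005  -0.0032]
turn deg [-0.23  0.33 -0.79] units [-0.0013  0.0018 -0.0044]
tcp [0.5575 0.0062 0.1375] clock 4.7 open 1.001 q7 1.019 F [-0.1  0.2  0.5]
xang 113.2 zaxis [-0.0016 -0.0073 -1.    ] shift [ 0.0074  0.0042 -0.0026] units [ 0.0093  0.0053 -0.0032]
turn deg [-0.25  0.35 -0.8 ] units [-0.0014  0.0019 -0.0045]
```

View pics/w1b.png

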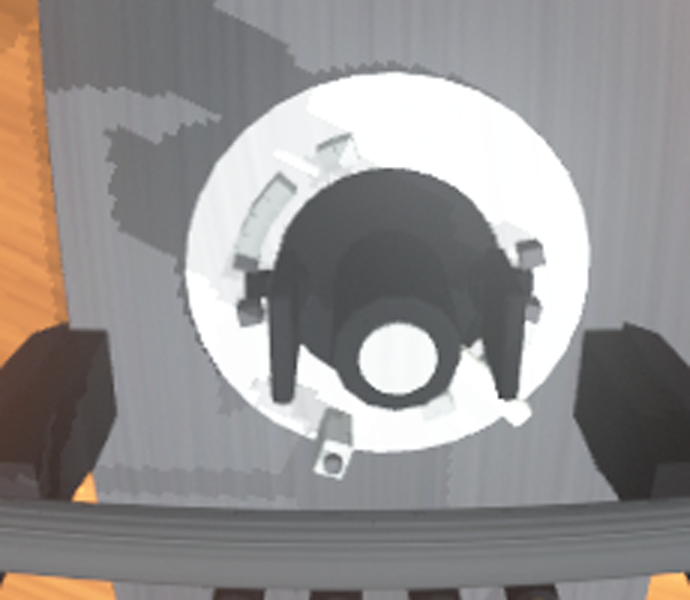

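The closer view (3x crop) shows the hub cap centre at (398,358), the paddle bottom outer ends at (272,402) and (518,397), the pointer end at about (518,411) and the stop top centre at (332,461).

```bash
python3 - <<'E'
from h import *
P={}
for n,u,v,h in [('hub',398,358,.118),('padL',272,402,.116),('padR',518,397,.116),('tip',518,411,.087),('stop',332,461,.0915),('discL',186,262,.07),('discR',590,255,.07),('discT',391,72,.07),('discB',391,452,.07),('hubL',332,350,.118),('hubR',462,350,.118)]:
    P[n]=fish('w1',140+(u+.5)/3-.5,120+(v+.5)/3-.5,h)
print('disc c',(P['discL']+P['discR'])/2,(P['discT']+P['discB'])/2,'hub',P['hub'],'hubLR',(P['hubL']+P['hubR'])/2, np.linalg.norm(P['hubL']-P['hubR']))
q=P['padR']-P['padL'];print('pads',np.degrees(np.arctan2(q[1],q[0])),np.linalg.norm(q),(P['padL']+P['padR'])/2)
c=(P['hub']*2+(P['discL']+P['discR'])/2)/3
for n in('tip','stop'):
    d=P[n]-c;print(n,np.degrees(np.arctan2(d[1],d[0])),np.hypot(d[0],d[1]))
print(c)
E
```

```text
disc c [0.55614472 0.01702271 0.07      ] [0.56058135 0.01956488 0.07      ] hub [0.55991527 0.01843536 0.118     ] hubLR [0.55833205 0.01754493 0.118     ] 0.026999669307368673
pads 114.1565534919267 0.053309504523098156 [0.57040703 0.02280257 0.116     ]
tip 68.49827669109881 0.04661193192749783
stop 5.0686009605659335 0.046819333260502465
[0.55865842 0.01796448 0.102     ]
```

The axis is at (0.559, 0.018), the tab line at 114.2°, and the stop contact should come at about 0.97 rad. I'll centre first, then descend.

```bash
python3 -c "
from h import *
tomove([.559,.018,.13],114.2)"
```

```text
tcp [0.5575 0.0062 0.1375] clock 4.7 open 1.001 q7 1.019 F [-0.1  0.2  0.5]
xang 113.2 zaxis [-0.0016 -0.0073 -1.    ] shift [0.0103 0.006  0.0074] units [0.0129 0.0075 0.0092]
turn deg [-0.25  0.35 -1.  ] units [-0.0014  0.0019 -0.0056]
```

Request:
{"name": "apply_moves", "arguments": {"series": [{"x": 0.0129, "y": 0.0075, "z": 0.009, "wx": -0.0014, "wy": 0.0019, "wz": -0.0056, "fingers": 1}, {"x": 0, "y": 0, "z": 0, "wx": 0, "wy": 0, "wz": 0, "fingers": 1}]}}

```text
clock: 4.95
tool_pos: [0.5603, 0.0191, 0.132]
eef_rot: [0.543, 0.84, 0.002, 0.001]
contact_force: [0.3, 0.5, -0.4]
opening: 0.999
```

```bash
python3 -c "
from h import *
tomove([.559,.018,.087],114.2)"
```

```text
tcp [0.5603 0.0191 0.132 ] clock 4.95 open 0.999 q7 1.01 F [ 0.3  0.5 -0.4]
xang 114.21 zaxis [ 0.0039  0.0012 -1.    ] shift [-0.0004 -0.0018  0.045 ] units [-0.0005 -0.0023  0.0562]
turn deg [0.23 0.03 0.01] units [0.0013 0.0002 0.0001]
```

Request:
{"name": "apply_moves", "arguments": {"series": [{"x": -0.0005, "y": -0.0023, "z": 0.0125, "wx": 0.0013, "wy": 0, "wz": 0, "fingers": 1}, {"x": 0, "y": 0, "z": 0.0125, "wx": 0, "wy": 0, "wz": 0, "fingers": 1}, {"x": 0, "y": 0, "z": 0.0125, "wx": 0, "wy": 0, "wz": 0, "fingers": 1}, {"x": 0, "y": 0, "z": 0.0125, "wx": 0, "wy": 0, "wz": 0, "fingers": 1}, {"x": 0, "y": 0, "z": 0, "wx": 0, "wy": 0, "wz": 0, "fingers": 1}]}}

```text
clock: 5.58
tool_pos: [0.5586, 0.0178, 0.0889]
eef_rot: [0.543, 0.84, -0.001, 0.0]
contact_force: [0.4, -0.4, -1.1]
opening: 1.002
```

```bash
python3 -c "
from h import *
tomove([.559,.018,.087],114.2)"
```

```text
tcp [0.5586 0.0178 0.0889] clock 5.575 open 1.002 q7 0.95 F [ 0.4 -0.4 -1.1]
xang 114.22 zaxis [-6.0e-04 -1.2e-03 -1.0e+00] shift [0.0001 0.0005 0.0019] units [0.0001 0.0006 0.0024]
turn deg [-0.06  0.05  0.02] units [-0.0003  0.0003  0.0001]
```

Request:
{"name": "apply_moves", "arguments": {"force": 15, "series": [{"x": 0, "y": 0.0006, "z": 0.002, "wx": 0, "wy": 0, "wz": 0, "fingers": 0.3}, {"x": 0, "y": 0, "z": 0, "wx": 0, "wy": 0, "wz": 0, "fingers": 0.3}, {"x": 0, "y": 0, "z": 0, "wx": 0, "wy": 0, "wz": 0, "fingers": 0.3}, {"x": 0, "y": 0, "z": 0, "wx": 0, "wy": 0, "wz": 0, "fingers": 0.15}, {"x": 0, "y": 0, "z": 0, "wx": 0, "wy": 0, "wz": 0, "fingers": 0.15}, {"x": 0, "y": 0, "z": 0, "wx": 0, "wy": 0, "wz": 0, "fingers": 0.15}]}}

```text
clock: 6.32
tool_pos: [0.5594, 0.0185, 0.0879]
eef_rot: [0.543, 0.84, 0.0, 0.0]
contact_force: [-0.7, 0.2, -1.3]
opening: 0.575
```

```bash
cat >> h.py <<'E'
def feel():
    s=get_state(); M=R.from_quat(s['eef_rot']).as_matrix(); print('tool-frame F',(M.T@s['contact_force']).round(2),'M',(M.T@s['moment']).round(3),'width mm',round(s['opening']*88,1))
E
python3 -c "
from h import *
tomove([.559,.018,.086],114.2);feel()"
```

```text
tcp [0.5594 0.0185 0.0879] clock 6.325 open 0.575 q7 0.948 F [-0.7  0.2 -1.3]
xang 114.22 zaxis [ 5.e-04 -2.e-04 -1.e+00] shift [-0.0003 -0.0006  0.0019] units [-0.0004 -0.0007  0.0023]
turn deg [0.02 0.02 0.02] units [0.0001 0.0001 0.0001]
tool-frame F [ 0.42 -0.53  1.3 ] M [-0.192  0.072  0.029] width mm 50.6
```

Request:
{"name": "apply_moves", "arguments": {"force": 15, "series": [{"x": 0, "y": 0, "z": 0.001, "wx": 0, "wy": 0, "wz": 0, "fingers": 0.03}, {"x": 0, "y": 0, "z": 0, "wx": 0, "wy": 0, "wz": 0, "fingers": -0.02}, {"x": 0, "y": 0, "z": 0, "wx": 0, "wy": 0, "wz": 0, "fingers": -0.08}, {"x": 0, "y": 0, "z": 0, "wx": 0, "wy": 0, "wz": 0, "fingers": -0.08}]}}

```text
clock: 6.82
tool_pos: [0.5593, 0.0188, 0.0878]
eef_rot: [0.543, 0.84, 0.0, 0.0]
contact_force: [0.2, 0.1, 0.4]
opening: 0.473
```

```bash
python3 -c "
from h import *
tomove([.559,.018,.086],114.2);feel()"
```

```text
tcp [0.5593 0.0188 0.0878] clock 6.825 open 0.473 q7 0.947 F [0.2 0.1 0.4]
xang 114.22 zaxis [ 8.e-04 -2.e-04 -1.e+00] shift [-0.0006 -0.0006  0.0018] units [-0.0008 -0.0007  0.0022]
turn deg [0.04 0.03 0.02] units [0.0002 0.0001 0.0001]
tool-frame F [-0.01  0.16 -0.36] M [-0.078  0.12   0.047] width mm 41.6
```

Both tabs are home (41.6 mm) with no side force. I'll turn clockwise (+wz) in small rows.

Request:
{"name": "apply_moves", "arguments": {"series": [{"x": 0, "y": 0, "z": 0, "wx": 0, "wy": 0, "wz": 0.025, "fingers": -0.08}, {"x": 0, "y": 0, "z": 0, "wx": 0, "wy": 0, "wz": 0.025, "fingers": -0.08}, {"x": 0, "y": 0, "z": 0, "wx": 0, "wy": 0, "wz": 0.025, "fingers": -0.08}, {"x": 0, "y": 0, "z": 0, "wx": 0, "wy": 0, "wz": 0.025, "fingers": -0.08}]}}

```text
clock: 7.32
tool_pos: [0.5594, 0.0185, 0.0878]
eef_rot: [0.671, 0.741, 0.0, 0.001]
contact_force: [-0.2, 0.6, 1.5]
opening: 0.468
```

```bash
python3 -c "
from h import *
tomove([.559,.018,.087],114.2);feel()"
```

```text
tcp [0.5594 0.0185 0.0878] clock 7.325 open 0.468 q7 0.663 F [-0.2  0.6  1.5]
xang 95.7 zaxis [ 9.e-04 -5.e-04 -1.e+00] shift [-0.0005 -0.0004  0.0008] units [-0.0006 -0.0005  0.001 ]
turn deg [  0.05   0.04 -18.5 ] units [ 0.0003  0.0002 -0.1028]
tool-frame F [ 0.6  -0.15 -1.51] M [-0.038  0.053 -0.058] width mm 41.2
```

Request:
{"name": "apply_moves", "arguments": {"series": [{"x": 0, "y": 0, "z": 0, "wx": 0, "wy": 0, "wz": 0.025, "fingers": -0.08}, {"x": 0, "y": 0, "z": 0, "wx": 0, "wy": 0, "wz": 0.025, "fingers": -0.08}, {"x": 0, "y": 0, "z": 0, "wx": 0, "wy": 0, "wz": 0.025, "fingers": -0.08}, {"x": 0, "y": 0, "z": 0, "wx": 0, "wy": 0, "wz": 0.025, "fingers": -0.08}, {"x": 0, "y": 0, "z": 0, "wx": 0, "wy": 0, "wz": 0.025, "fingers": -0.08}, {"x": 0, "y": 0, "z": 0, "wx": 0, "wy": 0, "wz": 0, "fingers": -0.08}]}}

```text
clock: 8.07
tool_pos: [0.5594, 0.0182, 0.0878]
eef_rot: [0.806, 0.592, -0.0, 0.001]
contact_force: [-0.3, -0.3, 0.3]
opening: 0.468
```

```bash
python3 -c "
from h import *
tomove([.559,.018,.087],114.2);feel()
snap('wrist','w2')
p=cv2.imread('pics/w2.png');cv2.imwrite('pics/w2b.png',cv2.resize(p[170:370,140:370],(0,0),fx=3,fy=3,interpolation=cv2.INTER_CUBIC))
"
```

```text
tcp [0.5594 0.0182 0.0878] clock 8.075 open 0.468 q7 0.319 F [-0.3 -0.3  0.3]
xang 72.58 zaxis [ 0.0011 -0.0018 -1.    ] shift [-0.0003 -0.0003  0.0008] units [-0.0004 -0.0004  0.001 ]
turn deg [  0.06   0.11 -41.62] units [ 0.0003  0.0006 -0.2312]
tool-frame F [-0.36 -0.22 -0.35] M [ 0.05   0.107 -0.002] width mm 41.1
```

View pics/w2b.png

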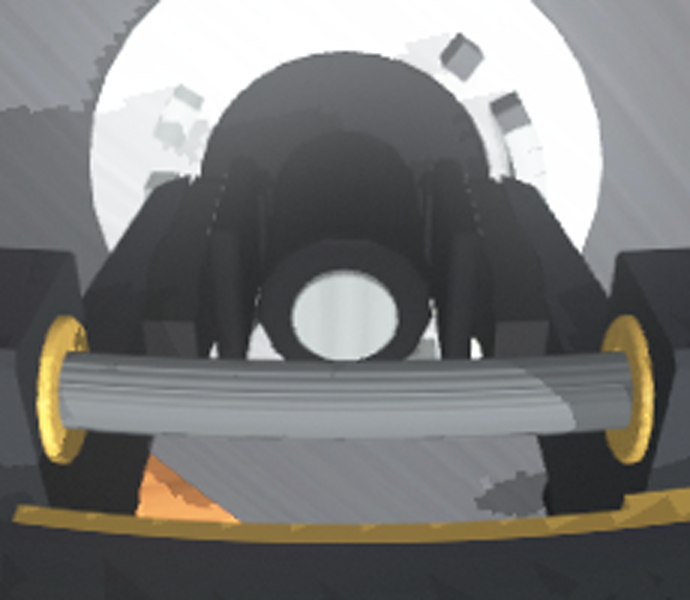

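The hub is centred between the pads, and the dial has followed to about 41.6° (0.73 rad). I'll continue in finer steps and watch the moment.

Request:
{"name": "apply_moves", "arguments": {"series": [{"x": 0, "y": 0, "z": 0, "wx": 0, "wy": 0, "wz": 0.011, "fingers": -0.08}, {"x": 0, "y": 0, "z": 0, "wx": 0, "wy": 0, "wz": 0.011, "fingers": -0.08}, {"x": 0, "y": 0, "z": 0, "wx": 0, "wy": 0, "wz": 0.011, "fingers": -0.08}, {"x": 0, "y": 0, "z": 0, "wx": 0, "wy": 0, "wz": 0, "fingers": -0.08}]}}

```text
clock: 8.62
tool_pos: [0.5593, 0.0181, 0.0878]
eef_rot: [0.837, 0.547, -0.0, 0.001]
contact_force: [-0.5, -0.7, 1.0]
opening: 0.469
```

```bash
python3 -c "
from h import *
tomove([.559,.018,.087],114.2);feel()
for n in('scene','side'):snap(n,n+'1');feel()
a=cv2.imread('pics/scene1.png')[185:235,195:260]; b=cv2.imread('pics/side1.png')[160:210,238:303]
cv2.imwrite('pics/c1.png',np.vstack([cv2.resize(x,(0,0),fx=6,fy=6,interpolation=cv2.INTER_CUBIC) for x in(a,b)]))
"
```

```text
tcp [0.5593 0.0181 0.0878] clock 8.625 open 0.469 q7 0.23 F [-0.5 -0.7  1. ]
xang 66.37 zaxis [ 0.001  -0.0017 -1.    ] shift [-0.0002 -0.0003  0.0008] units [-0.0003 -0.0003  0.001 ]
turn deg [  0.06   0.1  -47.83] units [ 0.0003  0.0005 -0.2657]
tool-frame F [-0.87 -0.12 -1.02] M [ 0.059  0.089 -0.025] width mm 41.3
tool-frame F [ 0.53 -0.82 -0.72] M [0.06  0.063 0.081] width mm 41.2
tool-frame F [-0.23  0.06 -1.85] M [0.018 0.008 0.019] width mm 41.5
```

View pics/c1.png

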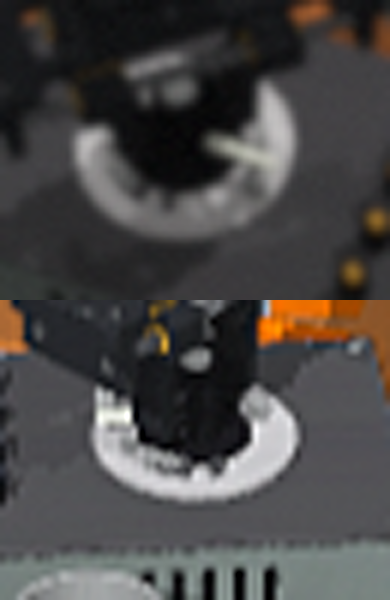

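The pointer (scene crop, tip at about (272,162)) is still short of the stop post, which is near (255,180). I'll step on and average the moment at each dwell.

Request:
{"name": "apply_moves", "arguments": {"series": [{"x": 0, "y": 0, "z": 0, "wx": 0, "wy": 0, "wz": 0.011, "fingers": -0.08}, {"x": 0, "y": 0, "z": 0, "wx": 0, "wy": 0, "wz": 0.011, "fingers": -0.08}, {"x": 0, "y": 0, "z": 0, "wx": 0, "wy": 0, "wz": 0, "fingers": -0.08}]}}

```text
clock: 9.1
tool_pos: [0.5593, 0.018, 0.0878]
eef_rot: [0.856, 0.516, -0.0, 0.001]
contact_force: [-1.3, -0.7, 0.9]
opening: 0.47
```

```bash
cat >> h.py <<'E'
def avg(n=8):
    A=[]
    for i in range(n):
        snapshot('wrist'); s=get_state(); M=R.from_quat(s['eef_rot']).as_matrix()
        A.append(np.r_[M.T@s['contact_force'],M.T@s['moment'],114.2-np.degrees(np.arctan2(M[1,0],M[0,0]))])
    A=np.array(A); print('mean F',A[:,:3].mean(0).round(2),'M',A[:,3:6].mean(0).round(3),'sem Mz',(A[:,5].std()/n**.5).round(3),'turned',A[:,6].mean().round(2),'clock',s['clock'])
E
python3 -c "
from h import *
avg()"
```

```text
mean F [-0.06 -0.95 -0.92] M [0.014 0.029 0.028] sem Mz 0.01 turned 52.0 clock 9.5
```

Request:
{"name": "apply_moves", "arguments": {"series": [{"x": 0, "y": 0, "z": 0, "wx": 0, "wy": 0, "wz": 0.009, "fingers": -0.08}, {"x": 0, "y": 0, "z": 0, "wx": 0, "wy": 0, "wz": 0, "fingers": -0.08}]}}

```text
clock: 9.75
tool_pos: [0.5593, 0.018, 0.0878]
eef_rot: [0.864, 0.504, 0.0, 0.001]
contact_force: [-0.6, 1.3, 1.6]
opening: 0.471
```

```bash
python3 -c "
from h import *
avg()"
```

```text
mean F [-0.2  -0.69 -1.08] M [0.029 0.006 0.03 ] sem Mz 0.009 turned 53.69 clock 10.15
```

Request:
{"name": "apply_moves", "arguments": {"series": [{"x": 0, "y": 0, "z": 0, "wx": 0, "wy": 0, "wz": 0.008, "fingers": -0.08}, {"x": 0, "y": 0, "z": 0, "wx": 0, "wy": 0, "wz": 0, "fingers": -0.08}]}}

```text
clock: 10.4
tool_pos: [0.5593, 0.018, 0.0878]
eef_rot: [0.87, 0.492, 0.0, 0.001]
contact_force: [-0.5, 0.2, 1.1]
opening: 0.477
```

```bash
python3 -c "
from h import *
avg()"
```

```text
mean F [-0.31 -0.56 -1.54] M [ 0.021 -0.003 -0.005] sem Mz 0.009 turned 55.2 clock 10.8
```

Request:
{"name": "apply_moves", "arguments": {"series": [{"x": 0, "y": 0, "z": 0, "wx": 0, "wy": 0, "wz": 0.007, "fingers": -0.08}, {"x": 0, "y": 0, "z": 0, "wx": 0, "wy": 0, "wz": 0, "fingers": -0.08}]}}

```text
clock: 11.05
tool_pos: [0.5593, 0.018, 0.0878]
eef_rot: [0.876, 0.482, 0.0, 0.001]
contact_force: [-0.7, 0.1, 1.8]
opening: 0.471
```

```bash
python3 -c "
from h import *
avg();feel()
snap('scene','scene2')
a=cv2.imread('pics/scene2.png')[195:225,205:250]
cv2.imwrite('pics/c2.png',cv2.resize(a,(0,0),fx=12,fy=12,interpolation=cv2.INTER_CUBIC))
"
```

```text
mean F [-0.27 -0.63 -1.49] M [ 0.006 -0.021 -0.138] sem Mz 0.01 turned 56.5 clock 11.45
tool-frame F [-0.06 -0.56 -1.62] M [ 0.027 -0.017 -0.172] width mm 41.6
```

View pics/c2.png

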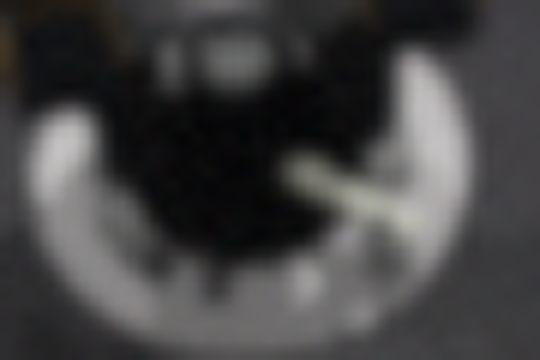

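The moment rose by 0.13 N m over 1.3°, which matches the stop spring. Contact is therefore at about 54.9° (0.96 rad), close to the 55.8° predicted from the pictures, and the current push is about 0.028 rad. I'll ease back about 1.3° and then release.

Request:
{"name": "apply_moves", "arguments": {"series": [{"x": 0, "y": 0, "z": 0, "wx": 0, "wy": 0, "wz": -0.007, "fingers": -0.08}, {"x": 0, "y": 0, "z": 0, "wx": 0, "wy": 0, "wz": 0, "fingers": -0.08}]}}

```text
clock: 11.75
tool_pos: [0.5593, 0.018, 0.0878]
eef_rot: [0.87, 0.493, 0.0, 0.001]
contact_force: [-0.7, 0.6, 1.2]
opening: 0.471
```

```bash
python3 -c "
from h import *
avg();feel()"
```

```text
mean F [-0.77 -0.51 -1.4 ] M [ 0.039 -0.009 -0.046] sem Mz 0.004 turned 55.19 clock 12.15
tool-frame F [-1.11 -0.48 -1.55] M [ 0.056  0.055 -0.042] width mm 41.1
```

Now at 55.2°, just touching. I'll release slowly.

Request:
{"name": "apply_moves", "arguments": {"series": [{"x": 0, "y": 0, "z": 0, "wx": 0, "wy": 0, "wz": 0, "fingers": 0.05}, {"x": 0, "y": 0, "z": 0, "wx": 0, "wy": 0, "wz": 0, "fingers": 0.12}, {"x": 0, "y": 0, "z": 0, "wx": 0, "wy": 0, "wz": 0, "fingers": 0.2}, {"x": 0, "y": 0, "z": 0, "wx": 0, "wy": 0, "wz": 0, "fingers": 0.35}, {"x": 0, "y": 0, "z": 0, "wx": 0, "wy": 0, "wz": 0, "fingers": 0.7}, {"x": 0, "y": 0, "z": 0, "wx": 0, "wy": 0, "wz": 0, "fingers": 1}, {"x": 0, "y": 0, "z": 0, "wx": 0, "wy": 0, "wz": 0, "fingers": 1}, {"x": 0, "y": 0, "z": 0, "wx": 0, "wy": 0, "wz": 0, "fingers": 1}]}}

```text
clock: 13.15
tool_pos: [0.5598, 0.0179, 0.0876]
eef_rot: [0.87, 0.492, 0.0, 0.001]
contact_force: [0.2, -0.3, -1.4]
opening: 1.003
```

Request:
{"name": "apply_moves", "arguments": {"series": [{"x": 0, "y": 0, "z": -0.015, "wx": 0, "wy": 0, "wz": 0, "fingers": 1}, {"x": 0, "y": 0, "z": -0.02, "wx": 0, "wy": 0, "wz": 0, "fingers": 1}, {"x": 0, "y": 0, "z": -0.02, "wx": 0, "wy": 0, "wz": 0, "fingers": 1}, {"x": 0, "y": 0, "z": -0.02, "wx": 0, "wy": 0, "wz": 0, "fingers": 1}, {"x": 0, "y": 0, "z": 0, "wx": 0, "wy": 0, "wz": 0, "fingers": 1}, {"x": 0, "y": 0, "z": 0, "wx": 0, "wy": 0, "wz": 0, "fingers": 1}]}}

```text
clock: 13.9
tool_pos: [0.5603, 0.0182, 0.1534]
eef_rot: [0.87, 0.492, 0.002, 0.001]
contact_force: [0.2, -0.7, -0.7]
opening: 0.997
```

```bash
python3 -c "
from h import *
tomove([.559,.018,.15],60);feel()
snap('wrist','w3')
p=cv2.imread('pics/w3.png');cv2.imwrite('pics/w3b.png',cv2.resize(p[110:310,140:370],(0,0),fx=3,fy=3,interpolation=cv2.INTER_CUBIC))
"
```

```text
tcp [0.5603 0.0182 0.1534] clock 13.9 open 0.997 q7 0.215 F [ 0.2 -0.7 -0.7]
xang 58.97 zaxis [ 4.2e-03 -7.0e-04 -1.0e+00] shift [-0.0008 -0.0011  0.0034] units [-0.0011 -0.0013  0.0042]
turn deg [ 0.23 -0.09 -1.03] units [ 0.0013 -0.0005 -0.0057]
tool-frame F [-0.52  0.51  0.66] M [-0.086  0.084 -0.044] width mm 87.7
```

View pics/w3b.png

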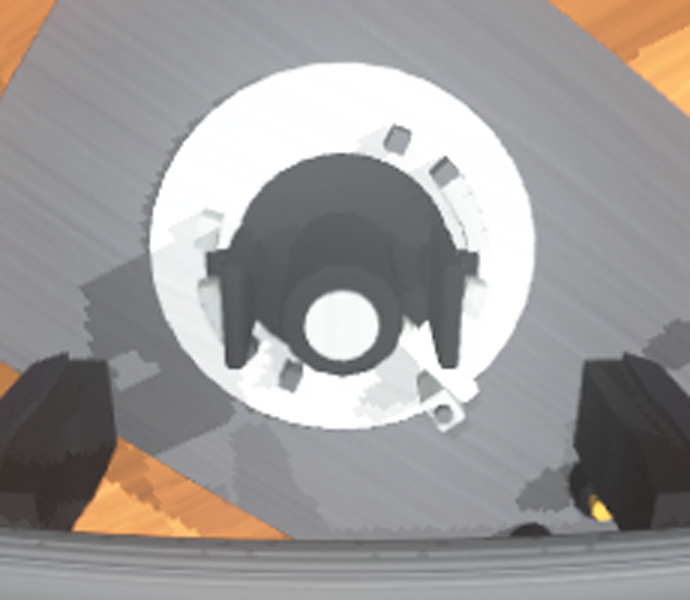

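The pointer rests against the stop post, whose top is at (445,415). The paddle tops' outer edges are at (225,368) and (461,368), and the pins sit in the notches at both sides. I'll check the spacing against the 54 mm for fully out.

```bash
python3 - <<'E'
from h import *
P={}
for f,n,u,v,h,o in [('w3','L',225,368,.116,110),('w3','R',461,368,.116,110),('w3','hub',342,325,.118,110)]:
    P[n]=fish(f,140+(u+.5)/3-.5,o+(v+.5)/3-.5,h)
q=P['R']-P['L'];t=q/np.linalg.norm(q);print(np.linalg.norm(q),np.degrees(np.arctan2(q[1],q[0])),(P['R']-P['hub'])@t,(P['hub']-P['L'])@t)
E
```

```text
0.0540638052302164 58.868756823991525 0.02725187658182438 0.026811928648392023
```

The faces measure 54.1 mm apart (27.3 and 26.8 mm from the axis), so both tabs are fully out. The dial stands at about 55.3°. Handing in.

```bash
python3 -c "
from h import *
print(finish_job())"
```

```text
the job is handed in; nothing more can be done
None
```

The dial is locked at the stop, and I handed the job in at about 14 s on the robot clock. The hand-in reports no verdict.

- **Release and turn:** I pinched both tabs home (41.6 mm between the faces, no side force on the hand) and turned the dial clockwise. The moment rose at the stop's spring rate, putting contact at about 54.9° (0.96 rad). The pictures had predicted 55.8°. The furthest push on the stop was about 0.03 rad by the measured moment. I eased back to light contact and opened the gripper.
- **Last checks:** From the wrist picture, the tab faces are 54.1 mm apart (27.3 and 26.8 mm from the axis), so both are fully out. The dial stands at about 55.3° with its pointer against the stop. The gripper was open about 65 mm above its pinch height, with only sensor-noise forces (0.7 N or less per axis).
- **Bystanders:** No contact was felt on the way. I did not re-measure where the tin, clamp and screwdriver lie at the end.
- **Failures and disagreements:** My first move calls were refused for missing keys, and nothing moved. The first wrist-picture estimate of the axis was about 3 mm off, because the arm was still settling. I corrected it with a second look before pinching.

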